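# Put the rotary tool in its tray and hang the tray on the keeper peg

## Task

Put the blue rotary tool away: lay it in the plywood tray, and hang the tray by the square eye in its steel plate on the peg of the grey stand, fully home in the peg's notch, with the red gravity flap lifted on the way in and fallen fully shut again behind the eye so that the tray cannot slide off. Drop neither the tool nor the tray, and leave the phone, the bit case and the pencil cup where they are.

Things in the scene. Friction and masses are not known exactly. Their poses are not given: they have to be found in the camera images.
- rotary_tool: Loose blue rotary hand tool, black nose and tail, 160 mm long, 30 mm wide, 30 mm high, about 0.16 kg. Origin under its middle, on its underside; x runs along it to the nose (body of square section from x = -80 to +20 mm, cone to +50, thin bit to +80), z up. It starts lying along x on the table.
- tool_grip (a point): Centre of the tool's square body, near its centre of mass: 30 mm behind the origin along -x, 15 mm above the underside. Grip here across the 30 mm width.
- tray: Loose open plywood tray, outside 165 mm (x) by 190 mm (y), walls 28 mm high, walls and floor 5 mm thick, about 0.32 kg. Origin under the middle of its floor, z up. A wooden fin handle rises from the middle of the -x side, a steel plate with a square eye from the middle of the +x side. The tool fits inside lying along y. Starts on the table, eye plate away from the robot.
- tray_handle (a point): Grip point on the fin handle: tray frame (-77.5, 0, 74) mm. The fin is 70 mm wide (y), 10 mm thick (x), and rises to 90 mm above the tray's underside. Pinch its thickness from above, fingers closing along the tray's x.
- tray_eye (a point): Centre of the eye in the steel plate: tray frame (80, 0, 100) mm. Plate 80 mm wide, 5 mm thick, to 125 mm above the tray's underside. Opening 28 mm wide (y), 26 mm high (z); the bar above it is 12 mm high.
- stand: Grey stand fixed to the table. Origin on the table at the foot of the column's front face, which looks along its -x, obliquely to the robot and its right. Column 60 mm wide, 60 deep, 220 high, with a 16 mm slot down its middle; base plate 120 x 110 mm, 12 mm thick, flush with the face. A steel peg leaves the face along -x. Hung home, the tray has the stand's yaw and its underside is 78 mm above the table.
- peg_seat (a point): Where the eye's centre (tray_eye) lies when the tray hangs home: stand frame (-4.5, 0, 178) mm, axes as the stand's. To pass along the peg the eye's centre must be 6 to 18 mm higher than this (8 to 10 is good); with the plate pushed against the face, lower it, so that the bar above the eye drops into the notch.
- peg_tip (a point): End of the peg, on its axis: stand frame (-69, 0, 190) mm. Peg 12 mm square (tip 8 mm), level, axis 190 mm above the table, top at 196 mm. Next to the face its top is notched: the first 9 mm from the face are 5 mm lower (191 mm).
- flap (a joint): Red gravity keeper flap above the peg, 60 g, hinged inside the column. 0 rad: down, shut; up to 0.7 rad as its free end lifts; no spring, falls by itself. Its underside is a ramp (45, then 14 degrees) from the free end (55 mm before the face, 27 mm above the peg's axis) down to the nose. A plate pushed in along the peg lifts it (about 0.3 rad, a few N); once the plate is against the face the nose falls.
- flap_nose (a point): Bottom of the flap's nose; shut, it lies in the stand frame at (-13.5, 0, 197) mm. The nose's back is 12 to 13.5 mm before the face: the 5 mm plate stands between them when home.
- phone: Black phone 150 x 74 x 8 mm lying on the table; origin under its middle. Leave it alone.
- bit_case: Open blue case of bits 100 x 150 x 35 mm; origin under its middle. Leave it alone.
- pencil_cup: White pencil cup, 72 mm across, 95 mm high (pencils to 155 mm); origin under its middle. Leave it alone.
Not all that is in view belongs to the job. Of the things like the rotary_tool, leave any that is turquoise or yellow; of the rest the larger one is meant.

How it is judged:
At the end, for the whole second after the job is handed in: Eye centre within 8 mm of peg_seat along the peg, 10 mm sideways, at most 3.5 mm above or 7 mm below it; tray within 0.2 rad of level; flap under 0.04 rad; tool inside the tray (tool_grip between the walls, 5 to 35 mm above the tray's underside); tray and tool under 20 mm/s (x of tray_eye in the frame of peg_seat between -0.008 and 0.008 m and y of tray_eye in the frame of peg_seat between -0.01 and 0.01 m and z of tray_eye in the frame of peg_seat between -0.007 and 0.0035 m and angle between tray's own z axis and vertical below 0.2 rad and value of joint flap below 0.04 rad and linear speed of each of tray, rotary_tool below 0.02 m/s and x of tool_grip in the frame of tray between -0.073 and 0.078 m and y of tool_grip in the frame of tray between -0.09 and 0.09 m and z of tool_grip in the frame of tray between 0.005 and 0.035 m); the robot touches nothing.
It fails at once if the tool or the tray is dropped (falls free, out of the fingers, faster than 1.1 m/s, about 60 mm) ((linear speed of rotary_tool above 1.1 m/s and contact force between the fingers and rotary_tool below 0.1 N and contact force between rotary_tool and tray below 0.05 N) or (linear speed of tray above 1.1 m/s and contact force between the fingers and tray below 0.1 N and contact force between rotary_tool and tray below 0.05 N)).
It fails at once if the phone, the bit case or the pencil cup is moved by more than 25 mm (distance of any of phone, bit_case, pencil_cup from where it was at the start of the episode above 0.025 m).
It also fails if it takes over 67 s, if anything falls off the work surface, if the arm or the gripper's body presses on something with over 40 N, if the wrist force passes 120 N, or if a joint passes its speed limit or range.

## Robot

A 6-joint arm with a two-finger parallel gripper is mounted at the origin on the work surface. World frame = base frame: x ahead of the robot, y to its left, z up, the work surface at z = 0. Lengths are in m, angles in rad, forces in N, time in s.
With the tool pointing down it reaches from about 0.375 to 0.975 m from the base axis. Payload 3.8 kg.
Tool frame: the origin (TCP) lies where the fingers leave the gripper's body, on its centre line; the fingertips stand 73 mm ahead of it and the grasp point (between the pads) lies 54 mm ahead of it; z points along the fingers, y is the line along which they close (so a half turn about z gives the same grasp; the last joint's range is limited). The gripper opens to 85 mm and grips with 20 to 120 N. Pads are 22 mm wide; open, the fingers measure 114 mm over their backs; the gripper's body (76 mm by 85 mm) begins 54 mm behind the grasp point. The pads swing forward as they close: fully open they stand 13 mm farther back than shut.
Start: joints at [-1.189, 0.264, 1.604, -0, 1.274, -0.037], TCP at [0.274, -0.617, 0.304] pointing down, gripper open.
Joint ranges: [-2.63, 2.63], [-0.94, 2.18], [0.31, 2.57], [-1.31, 4.45], [0, 2.66], [-2.55, 2.55]. Speed limits (rad/s): [2.57, 2.57, 3.14, 3.14, 3.14, 3.14].

## Interface

Orientations are given as a rotation vector (axis times angle).
In Python, from workcell import read_state, viewer, bot gives the robot as it stands.
- The arm moves only by the tool jog_arm, never from a script. Its argument "increments" is a list that holds one entry, the list of rows, each a list of 7 numbers: the shift along the tool's x, y, z in units of 30 mm (1.0 is 30 mm), then the turn, a rotation vector about the tool's x, y, z in units of 6 degrees (1.0 is 6 degrees), then the opening, from -1 (shut) to 1 (fully open). A call has exactly 5 rows; each row shifts and turns the commanded pose from where the row before left it, along the tool's axes as they then stand; what a row does not reach is not made up. A row lasts 1/12 s, in which the tool goes at most 41.7 mm and 7.16 degrees, less where a joint would pass 70% of its speed; a pose out of reach is approached as far as the arm can. A call is refused whole if a number of a shift passes 1 or a number of a turn 1, either way. A call with a gripper value outside its range is refused whole. The fingers move at their own pace and stop on an object; "force" is the grip in N (left out, the last holds). Time passes only in rows, so rows that do not move let the fingers close, or fill a call up. It gives the time, the measured TCP pose, the force, the opening and the grip force at its end, in the units of the state.
- read_state(): the state, without advancing time (a new reading comes with each control period).
- viewer.read_camera(name): name is "scene" or "top" or "wrist"; returns (picture, depth): 480x640x3 uint8, blue, green, red; 480x640 float32, m along the optical axis (not along the pixel's ray), 0 where there is no reading.
- viewer.camera_params(name): a dict with "fx", "fy", "cx", "cy" (pixels), "k1" (the pictures are not rectified: a ray, as slopes to the right and down, at radius r is drawn at 1 + k1 r^2 times it, then the intrinsics apply), "R" (3x3) and "t" (3): a world point X has camera coordinates R X + t; the wrist camera has in their place "hand_eye" (4x4, takes a point from camera to tool coordinates, whose origin is the TCP and whose axes are the flange's). Camera axes: x right, y down, z forward; pixel columns grow to the right and rows downward; lengths in m; the calibration is good to about 2 mm. A picture is of the moment at which its call begins: read the wrist's pose just before it. camera_params takes no time and is no camera call.
- bot.finish_job(): hands the job in; it is judged then, once.
The state is a dict: "time": time; "q": joint angles; "joint_vel": joint speeds; "joint_torque": joint torques, N m; "tool_pos": TCP position; "tcp_rot": TCP orientation; "wrist_force": force on the tool from outside, world axes, zero at the start; "torque": the same for the moment, N m; "width": opening from 0.0 (shut) to 1.0 (fully open); "grip_force": force on a finger pad.
Only numpy, scipy, OpenCV 4.12 (cv2) and the standard library are available. Lean on these libraries where they do the work, as an engineer would, in place of code of your own. Each camera call takes 0.05 s, during which the arm holds its last target. There are 200 camera calls.

## Working session

There is one attempt and no reset: what is moved stays moved. The work goes in short steps, Python scripts to look and compute and a tool call to move; the robot and the scene stay as the last step left them, time stands still between calls to the robot, and variables do not carry over. Pictures are saved under pics/ and viewed, at most 11 in all, crops included, and the job is handed in when it is done.

Besides the shell and the picture viewer there is one more tool, called after ">>>" by a JSON object that holds its "name" and its "arguments", one argument or row to a line. jog_arm: Moves the arm, as the interface text tells. Its arguments: {"type":"object","properties":{"increments":{"type":"array","items":{"type":"array","items":{"type":"array","items":{"type":"number"}}}},"force":{"type":"number"}},"required":["increments"]}

```bash
ls; mkdir -p pics
python3 - <<'E'
from workcell import read_state, viewer, bot
import cv2,numpy as np
print(read_state())
for n in ("scene","top"):
    p,d=viewer.read_camera(n); cv2.imwrite(f"pics/{n}0.png",p); np.save(f"{n}0.npy",d)
    print(n,viewer.camera_params(n))
print(viewer.camera_params("wrist"))
E
```

```text
pics
{'time': 0.0, 'q': array([-1.18890634e+00,  2.64768120e-01,  1.60539902e+00, -2.83570368e-05,
        1.27374911e+00, -3.69008905e-02]), 'joint_vel': array([-4.61666871e-04, -6.71191195e-05, -4.47529188e-04, -7.61443279e-04,
        7.24601495e-04, -3.44476468e-04]), 'joint_torque': array([-3.78513350e-04, -5.15109944e+01, -3.67315722e+01, -5.50048535e-04,
        1.29258778e-02,  1.91688849e-05]), 'tool_pos': array([ 0.27426271, -0.61612085,  0.30253828]), 'tcp_rot': array([-3.07073275e+00, -6.52576313e-01,  6.67930018e-04]), 'wrist_force': array([ 0.625832  , -0.72582123,  0.17008441]), 'torque': array([-0.01037176,  0.01600181,  0.03684907]), 'grip_force': 0.0, 'width': 0.9986380379746754}
scene {'fx': 593.6173340495925, 'fy': 593.6173340495925, 'cx': 321.99784969129956, 'cy': 247.95336241687096, 'k1': -0.15013395106369815, 'R': array([[ 0.89151953,  0.45296374, -0.00409659],
       [ 0.33672049, -0.66872568, -0.6628916 ],
       [-0.30300535,  0.5896014 , -0.74870418]]), 't': array([-0.48918234, -0.06482338,  1.77422976])}
top {'fx': 483.5265471868786, 'fy': 483.5265471868786, 'cx': 320.8775251481933, 'cy': 239.65679943693124, 'k1': 0.02834757634845098, 'R': array([[ 0.00639381, -0.99988244,  0.01393637],
       [-0.99311643, -0.00797933, -0.11685925],
       [ 0.11695671, -0.01309326, -0.9930507 ]]), 't': array([0.01868468, 0.53483506, 0.99663124])}
{'fx': 372.5280621726362, 'fy': 372.5280621726362, 'cx': 320.9654303604882, 'cy': 235.01305636476434, 'k1': -0.04335684587873647, 'hand_eye': array([[ 1.22278557e-03, -9.50222634e-01, -3.11569336e-01,
         8.00272566e-02],
       [ 9.99998881e-01,  1.43057556e-03, -4.38364944e-04,
         4.03281765e-04],
       [ 8.62267768e-04, -3.11568451e-01,  9.50223319e-01,
        -7.12887110e-02],
       [ 0.00000000e+00,  0.00000000e+00,  0.00000000e+00,
         1.00000000e+00]])}
```

View pics/top0.png

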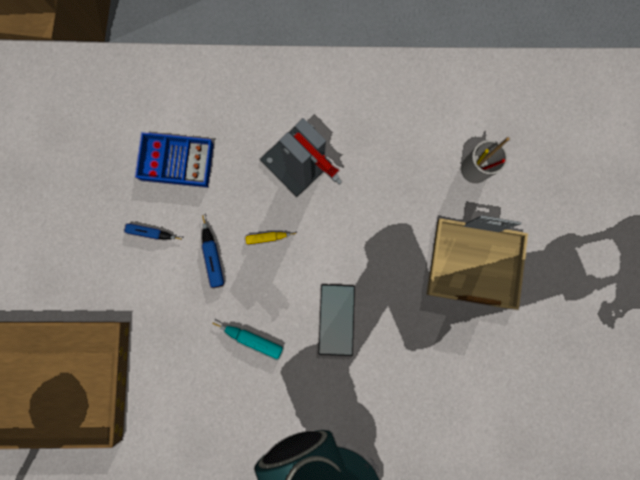

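View pics/scene0.png

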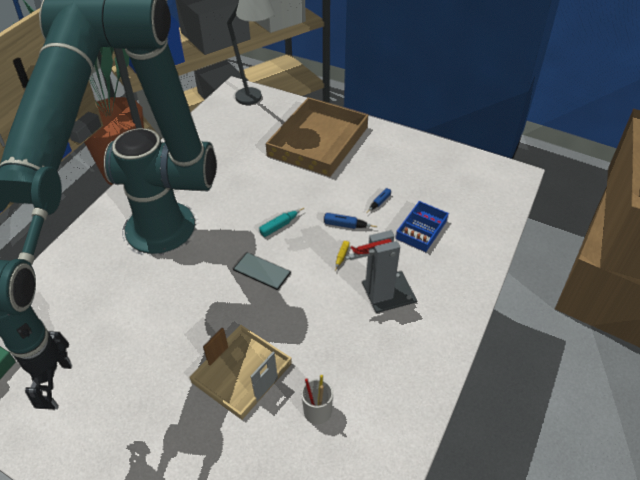

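Candidates in the top view: large blue (212,252), small blue (150,232), turquoise (252,340) and yellow (267,238). After ruling out turquoise and yellow, the larger blue one at (212,252) fits. I'll confirm it in a crop and measure.

```bash
cat > h.py <<'E'
from workcell import read_state, viewer, bot
import cv2,numpy as np
from scipy.spatial.transform import Rotation as Ro
def pose(s=None):
    s=s or read_state(); T=np.eye(4); T[:3,:3]=Ro.from_rotvec(s["tcp_rot"]).as_matrix(); T[:3,3]=s["tool_pos"]; return T
def cam(n,T=None):
    """(params, camera->world 4x4)"""
    c=viewer.camera_params(n)
    if n=="wrist": return c,(pose() if T is None else T)@c["hand_eye"]
    W=np.eye(4); W[:3,:3]=c["R"].T; W[:3,3]=-c["R"].T@c["t"]; return c,W
def slopes(c,uv):
    K=np.array([[c["fx"],0,c["cx"]],[0,c["fy"],c["cy"]],[0,0,1]])
    return cv2.undistortPoints(np.asarray(uv,float).reshape(-1,1,2),K,np.array([c["k1"],0,0,0,0.]))[:,0]
def cloud(n,d,T=None):
    c,W=cam(n,T); v,u=np.mgrid[:480,:640]
    s=slopes(c,np.stack([u,v],-1)); p=np.c_[s,np.ones(len(s))]*d.reshape(-1,1)
    return (p@W[:3,:3].T+W[:3,3]).reshape(480,640,3)
def plane(n,uv,z,T=None):
    c,W=cam(n,T); s=slopes(c,uv); r=np.c_[s,np.ones(len(s))]@W[:3,:3].T
    return W[:3,3]+r*((z-W[2,3])/r[:,2])[:,None]
def rect(P):
    """min-area rectangle of xy points in mm: centre, sides, the angle (deg) of first side"""
    b=cv2.boxPoints(cv2.minAreaRect((P[:,:2]*1000).astype(np.float32))); e=b[1]-b[0]; f=b[2]-b[1]
    return b.mean(0).round(1),[round(float(np.linalg.norm(x)),1) for x in(e,f)],round(float(np.degrees(np.arctan2(e[1],e[0]))),2),b.round(0).tolist()
E
python3 - <<'E'
from h import *
im=cv2.imread("pics/top0.png"); d=np.load("top0.npy"); C=cloud("top",d)
hsv=cv2.cvtColor(im,cv2.COLOR_BGR2HSV)
def reg(u0,v0,u1,v1):
    m=np.zeros((480,640),bool); m[v0:v1,u0:u1]=1; return m
ok=d>0
print("table z",np.median(C[380:440,450:600,2]))
for nm,r in dict(tool=(190,205,235,295),small=(115,215,188,248),stand=(255,105,350,200),tray=(420,195,535,315),cup=(460,130,515,185),phone=(312,278,362,362),case=(130,125,220,192)).items():
    m=reg(*r)&ok; P=C[m]; z=P[:,2]
    if nm=="phone": print(nm,rect(P[z>.005])); continue
    print(nm,"above10",rect(P[z>.012]),"zmax",z.max().round(3))
    if nm=="tray":
        print(" rim",rect(P[(z>.018)&(z<.033)])); Q=P[z>.05]; print(" >50",rect(Q)); 
        Q=P[z>.095]; print(" plate",rect(Q),len(Q))
    if nm=="stand":
        Q=P[(z>.212)&(z<.228)]; print(" coltop",rect(Q),len(Q))
R=reg(255,105,350,200)&ok&((hsv[...,0]<8)|(hsv[...,0]>172))&(hsv[...,1]>150)
print(" flap",rect(C[R]),np.percentile(C[R][:,2],[5,50,95]))
B=reg(190,205,235,295)&ok&(hsv[...,0]>100)&(hsv[...,0]<125)&(hsv[...,1]>120)&(C[...,2]>.012)
print(" blue",rect(C[B]),np.percentile(C[B][:,2],[5,50,95]))
cv2.imwrite("pics/crop1.png",np.hstack([cv2.resize(im[200:300,105:235],None,fx=3.5,fy=3.5,interpolation=2),cv2.resize(im[100:205,250:350],(333,350),interpolation=2)]))
E
```

```text
table z 0.000888601311918924
tool above10 (array([510.7, 260.4], dtype=float32), [30.8, 158.6], -75.88, [[430.0, 256.0], [438.0, 226.0], [591.0, 265.0], [584.0, 295.0]]) zmax 0.037
small above10 (array([548.4, 383.1], dtype=float32), [23.1, 123.2], -10.79, [[526.0, 325.0], [548.0, 320.0], [571.0, 441.0], [549.0, 446.0]]) zmax 0.029
stand above10 (array([686.7,  56.8], dtype=float32), [108.5, 188.0], -45.65, [[582.0, 30.0], [657.0, -48.0], [792.0, 84.0], [716.0, 161.0]]) zmax 0.225
 coltop (array([670.1,  41.4], dtype=float32), [63.0, 114.7], -44.72, [[607.0, 23.0], [652.0, -22.0], [733.0, 60.0], [688.0, 104.0]]) 1298
tray above10 (array([ 487.1, -312.5], dtype=float32), [165.9, 191.5], -9.67, [[389.0, -393.0], [553.0, -421.0], [585.0, -232.0], [421.0, -204.0]]) zmax 0.13
 rim (array([ 487.1, -312.5], dtype=float32), [165.9, 191.5], -9.67, [[389.0, -393.0], [553.0, -421.0], [585.0, -232.0], [421.0, -204.0]])
 >50 (array([ 487.8, -311. ], dtype=float32), [164.8, 78.8], -9.24, [[400.0, -337.0], [563.0, -363.0], [575.0, -285.0], [413.0, -259.0]])
 plate (array([ 496.4, -325.9], dtype=flo
[... 177 characters left out ...]
, [[655.0, -296.0], [678.0, -364.0], [744.0, -341.0], [721.0, -274.0]]) zmax 0.163
phone (array([368.4, -13.5], dtype=float32), [106.3, 168.7], -87.49, [[282.0, 36.0], [286.0, -70.0], [455.0, -63.0], [450.0, 43.0]])
case above10 (array([708.1, 342.1], dtype=float32), [100.8, 153.4], -4.94, [[651.0, 270.0], [752.0, 261.0], [765.0, 414.0], [664.0, 423.0]]) zmax 0.042
 flap (array([670.5,  31.1], dtype=float32), [30.7, 100.9], -50.13, [[622.0, 10.0], [642.0, -13.0], [719.0, 52.0], [699.0, 75.0]]) [0.20606443 0.21751204 0.22053183]
 blue (array([483.7, 251.7], dtype=float32), [27.1, 99.4], -76.0, [[432.0, 253.0], [439.0, 226.0], [535.0, 251.0], [529.0, 277.0]]) [0.02331358 0.02976626 0.03301587]
```

View pics/crop1.png

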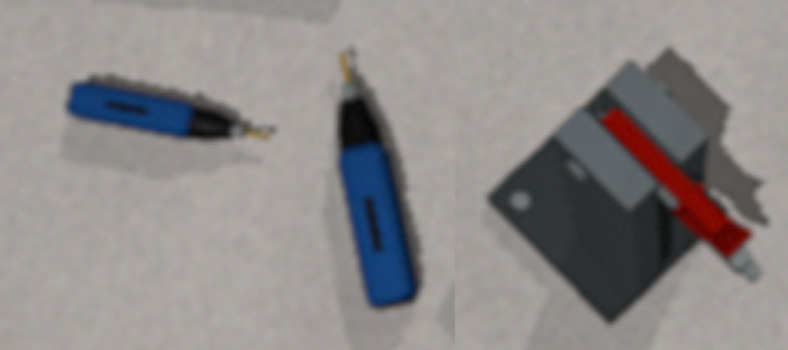

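The crop shows the large blue tool at crop (375,215), nose up, and the small blue one at (150,110). The large one is the target. On the stand, the flap points down-right (toward the robot and its right), so stand yaw ≈ 45°. Next, compute the move.

```bash
cat >> h.py <<'E'
def go(xyz_mm,yaw,T=None):
    """tool-axes shift (30 mm units) and turn (6 deg units) to a TCP target with tool pointing down, x at yaw"""
    T=pose() if T is None else T
    R=Ro.from_euler("z",yaw,degrees=True).as_matrix()@np.diag([1,-1,-1.])
    G=np.eye(4); G[:3,:3]=R; G[:3,3]=np.array(xyz_mm)/1000
    D=T[:3,:3].T@(G[:3,3]-T[:3,3])
    rv=Ro.from_matrix(T[:3,:3].T@R).as_rotvec(degrees=True)
    print("shift",(D/.03).round(2),"turn",(rv/6).round(2)," after-turn shift",(R.T@(G[:3,3]-T[:3,3])/.03).round(2)); return G
E
python3 - <<'E'
from h import *
im=cv2.imread("pics/top0.png"); d=np.load("top0.npy"); C=cloud("top",d)
hsv=cv2.cvtColor(im,cv2.COLOR_BGR2HSV)
m=np.zeros((480,640),bool); m[105:200,255:350]=1
m&=(d>0)&(C[...,2]>.212)&(hsv[...,1]<110)
n,l,st,_=cv2.connectedComponentsWithStats(m.astype(np.uint8))
for i in range(1,n):
    if st[i,4]>50: print(st[i],rect(C[l==i]))
T=pose(); go((482,253,250),14.1)
E
```

```text
[294 118  32  32 430] (array([703.7,  46.3], dtype=float32), [22.8, 60.5], -46.08, [[674.0, 34.0], [690.0, 17.0], [733.0, 59.0], [718.0, 76.0]])
[279 132  31  32 434] (array([677.4,  72.7], dtype=float32), [24.0, 60.1], -45.69, [[648.0, 60.0], [664.0, 43.0], [707.0, 85.0], [691.0, 102.0]])
shift [ 18.11 -23.65   1.81] turn [-0.02  0.    1.65]  after-turn shift [ 13.77 -26.41   1.75]
```

>>> {"name": "jog_arm", "arguments": {
  "increments": [
    [[0,0,0,0,0,0.82,1],[0,0,0,0,0,0.83,1],[0.51,-0.98,0,0,0,0,1],[0.51,-0.98,0,0,0,0,1],[0.51,-0.98,0,0,0,0,1]]
  ]
}}

```text
time: 0.52
tool_pos: [0.2973, -0.5188, 0.3027]
tcp_rot: [-3.116, -0.383, 0.001]
wrist_force: [-0.4, -0.3, -0.1]
width: 1.002
grip_force: 0.0
```

>>> {"name": "jog_arm", "arguments": {
  "increments": [
    [[0.51,-0.98,0,0,0,0,1],[0.51,-0.98,0,0,0,0,1],[0.51,-0.98,0,0,0,0,1],[0.51,-0.98,0,0,0,0,1],[0.51,-0.98,0,0,0,0,1]]
  ]
}}

```text
time: 0.93
tool_pos: [0.3358, -0.3569, 0.3033]
tcp_rot: [-3.117, -0.385, 0.001]
wrist_force: [0.4, 0.4, 0.0]
width: 1.001
grip_force: 0.0
```

>>> {"name": "jog_arm", "arguments": {
  "increments": [
    [[0.51,-0.98,0,0,0,0,1],[0.51,-0.98,0,0,0,0,1],[0.51,-0.98,0,0,0,0,1],[0.51,-0.98,0,0,0,0,1],[0.51,-0.98,0,0,0,0,1]]
  ]
}}

```text
time: 1.35
tool_pos: [0.374, -0.1958, 0.3035]
tcp_rot: [-3.118, -0.385, 0.0]
wrist_force: [-0.3, 0.1, 0.2]
width: 1.002
grip_force: 0.0
```

>>> {"name": "jog_arm", "arguments": {
  "increments": [
    [[0.51,-0.98,0,0,0,0,1],[0.51,-0.98,0,0,0,0,1],[0.51,-0.98,0,0,0,0,1],[0.51,-0.98,0,0,0,0,1],[0.51,-0.98,0,0,0,0,1]]
  ]
}}

```text
time: 1.77
tool_pos: [0.4124, -0.0347, 0.3036]
tcp_rot: [3.118, 0.385, -0.0]
wrist_force: [1.0, 0.2, 0.4]
width: 0.999
grip_force: 0.0
```

>>> {"name": "jog_arm", "arguments": {
  "increments": [
    [[0.51,-0.98,0.2,0,0,0,1],[0.51,-0.98,0.2,0,0,0,1],[0.51,-0.98,0.2,0,0,0,1],[0.51,-0.98,0.2,0,0,0,1],[0.51,-0.98,0.2,0,0,0,1]]
  ]
}}

```text
time: 2.18
tool_pos: [0.4508, 0.1266, 0.2733]
tcp_rot: [3.118, 0.386, -0.0]
wrist_force: [1.3, 0.5, 0.6]
width: 1.003
grip_force: 0.0
```

>>> {"name": "jog_arm", "arguments": {
  "increments": [
    [[0.51,-0.98,0.2,0,0,0,1],[0.51,-0.98,0.2,0,0,0,1],[0.51,-0.98,0.2,0,0,0,1],[0.51,-0.98,0.2,0,0,0,1],[0,0,0,0,0,0,1]]
  ]
}}

```text
time: 2.6
tool_pos: [0.482, 0.2582, 0.2482]
tcp_rot: [-3.115, -0.39, 0.002]
wrist_force: [0.2, -0.1, 1.0]
width: 1.001
grip_force: 0.0
```

Run:
```python
from h import *
T=pose(); p,d=viewer.read_camera("wrist"); cv2.imwrite("pics/w1.png",p)
C=cloud("wrist",d,T); hsv=cv2.cvtColor(p,cv2.COLOR_BGR2HSV)
B=(d>0)&(hsv[...,0]>100)&(hsv[...,0]<125)&(hsv[...,1]>120)&(C[...,2]>.012)&(C[...,2]<.05)
n,l,st,_=cv2.connectedComponentsWithStats(B.astype(np.uint8))
for i in range(1,n):
    if st[i,4]>300: print(st[i],rect(C[l==i]),np.percentile(C[l==i][:,2],[5,50,95]))
print(T[:3,3],read_state()["time"])
go((482,253,78),14.1)
```

```text
[ 104   49  103   65 2947] (array([551.5, 406.1], dtype=float32), [22.5, 75.7], -10.84, [[533.0, 371.0], [555.0, 367.0], [570.0, 441.0], [548.0, 445.0]]) [0.02054355 0.0239485  0.02548357]
[ 308  155   36  118 3755] (array([482.7, 255.1], dtype=float32), [27.8, 98.3], -76.28, [[432.0, 257.0], [438.0, 230.0], [534.0, 253.0], [527.0, 280.0]]) [0.02736613 0.03096239 0.03237956]
[0.48199696 0.25821004 0.24818849] 2.65
shift [0.01 0.1  5.68] turn [0.   0.02 0.03]  after-turn shift [-0.01  0.1   5.68]
```

The wrist view agrees (482.7, 255.1, yaw 13.8°). Descend and grip.

>>> {"name": "jog_arm", "arguments": {
  "increments": [
    [[0,0.1,1,0,0,0,1],[0,0,1,0,0,0,1],[0,0,1,0,0,0,1],[0,0,1,0,0,0,1],[0,0,0.8,0,0,0,1]]
  ]
}}

```text
time: 3.07
tool_pos: [0.4813, 0.2493, 0.1038]
tcp_rot: [3.117, 0.384, -0.004]
wrist_force: [1.4, 0.1, -0.0]
width: 0.999
grip_force: 0.0
```

>>> {"name": "jog_arm", "arguments": {
  "increments": [
    [[0,0,0.5,0,0,0,1],[0,0,0.38,0,0,0,1],[0,0,0,0,0,0,-1],[0,0,0,0,0,0,-1],[0,0,0,0,0,0,-1]]
  ],
  "force": 50
}}

```text
time: 3.48
tool_pos: [0.4835, 0.251, 0.0808]
tcp_rot: [-3.117, -0.385, -0.003]
wrist_force: [0.5, 0.3, 0.4]
width: 0.605
grip_force: 0.0
```

>>> {"name": "jog_arm", "arguments": {
  "increments": [
    [[0,0,0,0,0,0,-1],[0,0,0,0,0,0,-1],[0,0,0,0,0,0,-1],[0,0,0,0,0,0,-1],[0,0,0,0,0,0,-1]]
  ]
}}

```text
time: 3.9
tool_pos: [0.484, 0.2517, 0.0814]
tcp_rot: [-3.117, -0.386, -0.005]
wrist_force: [-0.7, -0.9, 6.8]
width: 0.338
grip_force: 52.1
```

>>> {"name": "jog_arm", "arguments": {
  "increments": [
    [[0,0,0,0,0,0,-1],[0,0,0,0,0,0,-1],[0,0,0,0,0,0,-1],[0,0,0,0,0,0,-1],[0,0,0,0,0,0,-1]]
  ]
}}

```text
time: 4.32
tool_pos: [0.484, 0.2517, 0.0814]
tcp_rot: [-3.117, -0.386, -0.005]
wrist_force: [-0.2, -0.8, 6.8]
width: 0.336
grip_force: 52.1
```

Run:
```python
from h import *
go((482,-342,231),80.4)
```

```text
shift [-4.87 19.17 -5.01] turn [ 1.000e-02 -3.000e-02 -1.105e+01]  after-turn shift [-19.52   3.23  -4.99]
```

>>> {"name": "jog_arm", "arguments": {
  "increments": [
    [[0,0,-0.7,0,0,0,-1],[0,0,-1,0,0,0,-1],[0,0,-1,0,0,-0.5,-1],[0,0,-1,0,0,-1,-1],[0,0,-1,0,0,-1,-1]]
  ]
}}

```text
time: 4.73
tool_pos: [0.4819, 0.2507, 0.2216]
tcp_rot: [3.038, 0.797, -0.001]
wrist_force: [0.1, 0.4, -1.1]
width: 0.339
grip_force: 51.0
```

>>> {"name": "jog_arm", "arguments": {
  "increments": [
    [[0,0,-0.3,0,0,-1,-1],[0,0,0,0,0,-1,-1],[0,0,0,0,0,-1,-1],[0,0,0,0,0,-1,-1],[0,0,0,0,0,-1,-1]]
  ]
}}

```text
time: 5.15
tool_pos: [0.4822, 0.2507, 0.2295]
tcp_rot: [2.729, 1.557, -0.0]
wrist_force: [0.0, -1.3, -1.1]
width: 0.338
grip_force: 51.0
```

>>> {"name": "jog_arm", "arguments": {
  "increments": [
    [[0,0,0,0,0,-1,-1],[0,0,0,0,0,-1,-1],[0,0,0,0,0,-1,-1],[0,0,0,0,0,-0.5,-1],[0,0,0,0,0,0,-1]]
  ]
}}

```text
time: 5.57
tool_pos: [0.4822, 0.2508, 0.2292]
tcp_rot: [-2.403, -2.023, 0.001]
wrist_force: [0.6, 0.6, -2.2]
width: 0.341
grip_force: 51.0
```

Run:
```python
from h import *
go((482,-342,231),80.4); print(read_state()["width"],read_state()["q"])
```

```text
shift [-19.47   3.37  -0.05] turn [-0.    0.   -0.04]  after-turn shift [-19.48   3.29  -0.06]
0.3409718828091938 [ 4.33812016e-01  7.63709274e-02  1.96501825e+00 -1.67171023e-04
  1.10090237e+00  6.05313264e-01]
```

>>> {"name": "jog_arm", "arguments": {
  "increments": [
    [[-0.974,0.165,0,0,0,0,-1],[-0.974,0.165,0,0,0,0,-1],[-0.974,0.165,0,0,0,0,-1],[-0.974,0.165,0,0,0,0,-1],[-0.974,0.165,0,0,0,0,-1]]
  ]
}}

```text
time: 5.98
tool_pos: [0.4813, 0.1016, 0.2294]
tcp_rot: [2.406, 2.02, -0.0]
wrist_force: [0.5, -0.4, -2.7]
width: 0.342
grip_force: 51.0
```

>>> {"name": "jog_arm", "arguments": {
  "increments": [
    [[-0.974,0.165,0,0,0,0,-1],[-0.974,0.165,0,0,0,0,-1],[-0.974,0.165,0,0,0,0,-1],[-0.974,0.165,0,0,0,0,-1],[-0.974,0.165,0,0,0,0,-1]]
  ]
}}

```text
time: 6.4
tool_pos: [0.4805, -0.0468, 0.2295]
tcp_rot: [2.407, 2.019, -0.0]
wrist_force: [0.1, -0.0, -1.6]
width: 0.339
grip_force: 51.0
```

>>> {"name": "jog_arm", "arguments": {
  "increments": [
    [[-0.974,0.165,0,0,0,0,-1],[-0.974,0.165,0,0,0,0,-1],[-0.974,0.165,0,0,0,0,-1],[-0.974,0.165,0,0,0,0,-1],[-0.974,0.165,0,0,0,0,-1]]
  ]
}}

```text
time: 6.82
tool_pos: [0.4798, -0.195, 0.2294]
tcp_rot: [-2.407, -2.019, 0.0]
wrist_force: [-0.2, 0.2, -1.5]
width: 0.338
grip_force: 51.0
```

>>> {"name": "jog_arm", "arguments": {
  "increments": [
    [[-0.974,0.165,0,0,0,0,-1],[-0.974,0.165,0,0,0,0,-1],[-0.974,0.165,0,0,0,0,-1],[-0.974,0.165,0,0,0,0,-1],[-0.974,0.165,0,0,0,0,-1]]
  ]
}}

```text
time: 7.23
tool_pos: [0.4791, -0.3431, 0.2293]
tcp_rot: [-2.407, -2.019, 0.0]
wrist_force: [0.8, 0.5, -1.0]
width: 0.338
grip_force: 51.0
```

>>> {"name": "jog_arm", "arguments": {
  "increments": [
    [[0,0,0,0,0,0,-1],[0,0,0,0,0,0,-1],[0,0,0,0,0,0,-1],[0,0,0,0,0,0,-1],[0,0,0,0,0,0,-1]]
  ]
}}

```text
time: 7.65
tool_pos: [0.4795, -0.3406, 0.2293]
tcp_rot: [-2.404, -2.022, -0.0]
wrist_force: [-0.2, 0.1, -1.3]
width: 0.344
grip_force: 51.0
```

Run:
```python
from h import *
T=pose(); p,d=viewer.read_camera("wrist"); cv2.imwrite("pics/w2.png",p); np.save("w2.npy",d); np.save("w2T.npy",T)
C=cloud("wrist",d,T); z=C[...,2]
P=C[(d>0)&(z>.020)&(z<.034)&(abs(C[...,0]-.487)<.14)&(abs(C[...,1]+.312)<.14)]
print(rect(P),len(P)); go((482,-342,95),80.4)
```

```text
(array([ 485.9, -309.7], dtype=float32), [166.1, 191.0], -9.09, [[389.0, -391.0], [553.0, -417.0], [583.0, -229.0], [419.0, -202.0]]) 7318
shift [-0.03  0.09  4.48] turn [-0.   -0.   -0.04]  after-turn shift [-0.03  0.09  4.48]
```

View pics/w2.png

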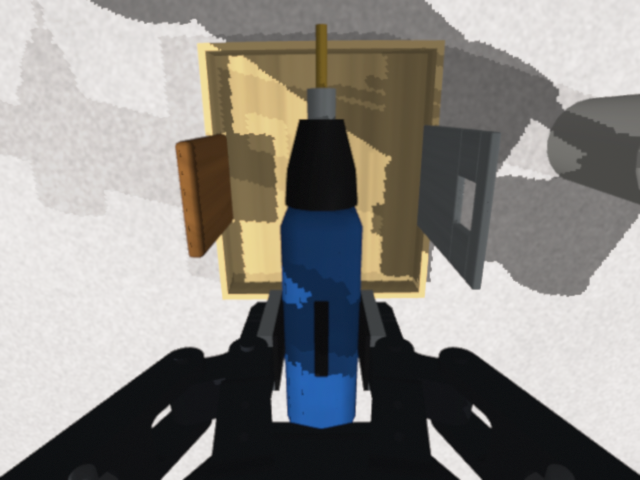

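The held tool is at (320,300), aligned over the tray. The fin is at (205,195) and the eye plate at (460,200), and there is clearance on both sides. Lower it.

>>> {"name": "jog_arm", "arguments": {
  "increments": [
    [[0,0.08,1,0,0,0,-1],[0,0,1,0,0,0,-1],[0,0,1,0,0,0,-1],[0,0,1,0,0,0,-1],[0,0,0.4,0,0,0,-1]]
  ]
}}

```text
time: 8.12
tool_pos: [0.4798, -0.3396, 0.0933]
tcp_rot: [-2.399, -2.018, 0.002]
wrist_force: [-0.8, 1.0, -2.1]
width: 0.336
grip_force: 51.0
```

>>> {"name": "jog_arm", "arguments": {
  "increments": [
    [[0,0,0.15,0,0,0,-1],[0,0,0.1,0,0,0,-1],[0,0,0,0,0,0,-1],[0,0,0,0,0,0,-1],[0,0,0,0,0,0,-1]]
  ]
}}

```text
time: 8.53
tool_pos: [0.4832, -0.3431, 0.0921]
tcp_rot: [2.402, 2.019, 0.001]
wrist_force: [1.3, -0.2, -1.7]
width: 0.337
grip_force: 51.0
```

>>> {"name": "jog_arm", "arguments": {
  "increments": [
    [[0,0,0.1,0,0,0,-1],[0,0,0,0,0,0,-1],[0,0,0,0,0,0,-1],[0,0,0,0,0,0,-1],[0,0,0,0,0,0,-1]]
  ]
}}

```text
time: 8.95
tool_pos: [0.4819, -0.3422, 0.0871]
tcp_rot: [2.405, 2.021, 0.0]
wrist_force: [0.1, 0.2, -1.2]
width: 0.338
grip_force: 51.0
```

>>> {"name": "jog_arm", "arguments": {
  "increments": [
    [[0,0,0.08,0,0,0,-1],[0,0,0,0,0,0,-1],[0,0,0,0,0,0,-1],[0,0,0,0,0,0,-1],[0,0,0,0,0,0,-1]]
  ]
}}

```text
time: 9.37
tool_pos: [0.4822, -0.3424, 0.0864]
tcp_rot: [2.405, 2.021, -0.0]
wrist_force: [-3.7, 1.8, 10.3]
width: 0.34
grip_force: 52.6
```

>>> {"name": "jog_arm", "arguments": {
  "increments": [
    [[0,0,-0.05,0,0,0,0.3],[0,0,0,0,0,0,0.3],[0,0,0,0,0,0,0.3],[0,0,0,0,0,0,0.3],[0,0,0,0,0,0,0.3]]
  ]
}}

```text
time: 9.78
tool_pos: [0.4818, -0.3421, 0.0858]
tcp_rot: [-2.405, -2.021, 0.0]
wrist_force: [0.6, -0.2, 0.4]
width: 0.65
grip_force: 0.0
```

>>> {"name": "jog_arm", "arguments": {
  "increments": [
    [[0,0,-0.3,0,0,0,0.3],[0,0,-1,0,0,0,0.3],[0,0,-1,0,0,0,0.3],[0,0,-1,0,0,0,0.5],[0,0,-1,0,0,0,0.5]]
  ]
}}

```text
time: 10.2
tool_pos: [0.4817, -0.342, 0.2168]
tcp_rot: [-2.405, -2.021, 0.0]
wrist_force: [0.0, -0.1, 0.3]
width: 0.753
grip_force: 0.0
```

>>> {"name": "jog_arm", "arguments": {
  "increments": [
    [[0,-0.5,-1,0,0,0,0.5],[0,-1,-1,0,0,0,0.5],[0,-0.5,-0.5,0,0,0,0.5],[0,0,0,0,0,0,0.5],[0,0,0,0,0,0,0.5]]
  ]
}}

```text
time: 10.62
tool_pos: [0.4235, -0.3324, 0.2914]
tcp_rot: [2.403, 2.018, 0.001]
wrist_force: [0.2, 0.2, 0.1]
width: 0.747
grip_force: 0.0
```

Run:
```python
from h import *
T=pose(); p,d=viewer.read_camera("wrist"); cv2.imwrite("pics/w3.png",p)
C=cloud("wrist",d,T); z=C[...,2]; X=C[...,0]; Y=C[...,1]
M=(d>0)&(abs(X-.487)<.14)&(abs(Y+.312)<.14)
print("pos",T[:3,3]); print("rim",rect(C[M&(z>.020)&(z<.034)]))
Q=C[M&(z>.086)&(z<.095)&(X<.46)]; print("fin",rect(Q),len(Q))
Q=C[M&(z>.12)&(z<.130)&(X>.5)]; print("plate",rect(Q),len(Q))
hsv=cv2.cvtColor(p,cv2.COLOR_BGR2HSV); B=M&(hsv[...,0]>100)&(hsv[...,0]<125)&(hsv[...,1]>150)&(z<.06)
print("tool",rect(C[B]),np.median(C[B][:,2]))
go((410,-298.5,122),80.7)
```

```text
pos [ 0.42350648 -0.33238267  0.29139245]
rim (array([ 485.5, -309.8], dtype=float32), [165.5, 191.3], -9.38, [[388.0, -391.0], [552.0, -418.0], [583.0, -229.0], [419.0, -202.0]])
fin (array([ 409.1, -297.6], dtype=float32), [10.3, 70.1], -10.1, [[398.0, -331.0], [408.0, -333.0], [420.0, -264.0], [410.0, -262.0]]) 1244
plate (array([ 564.1, -322.1], dtype=float32), [6.8, 79.0], -8.8, [[555.0, -361.0], [561.0, -362.0], [573.0, -284.0], [567.0, -283.0]]) 1407
tool (array([ 481.1, -343.3], dtype=float32), [28.8, 99.1], -10.03, [[458.0, -390.0], [487.0, -395.0], [504.0, -297.0], [476.0, -292.0]]) 0.03571211458145673
shift [ 1.02 -0.64  5.59] turn [ 0.01  0.   -0.11]  after-turn shift [ 1.03 -0.62  5.59]
```

View pics/w3.png

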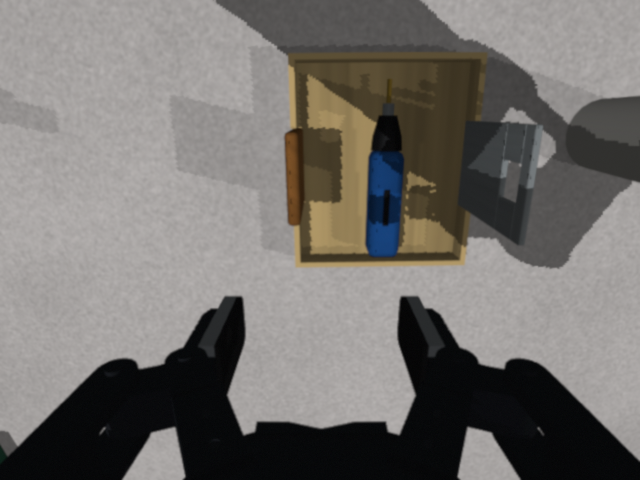

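The tool lies flat in the tray at (385,200), clear of the walls. The fin is at (294,178). Now grip the handle.

>>> {"name": "jog_arm", "arguments": {
  "increments": [
    [[0.5,-0.3,0,0,0,-0.1,0.5],[0.54,-0.34,0,0,0,0,0.5],[0,0,1,0,0,0,0.5],[0,0,1,0,0,0,0.5],[0,0,1,0,0,0,0.5]]
  ]
}}

```text
time: 11.08
tool_pos: [0.4099, -0.2973, 0.1973]
tcp_rot: [-2.393, -2.034, -0.0]
wrist_force: [0.5, -0.2, -0.1]
width: 0.748
grip_force: 0.0
```

>>> {"name": "jog_arm", "arguments": {
  "increments": [
    [[0,0,1,0,0,0,0.5],[0,0,1,0,0,0,0.5],[0,0,0.6,0,0,0,0.5],[0,0,0,0,0,0,0.5],[0,0,0,0,0,0,0.5]]
  ]
}}

```text
time: 11.5
tool_pos: [0.4086, -0.2967, 0.1189]
tcp_rot: [-2.389, -2.031, 0.002]
wrist_force: [-0.2, 0.6, -0.5]
width: 0.752
grip_force: 0.0
```

>>> {"name": "jog_arm", "arguments": {
  "increments": [
    [[0,0,0,0,0,0,-1],[0,0,0,0,0,0,-1],[0,0,0,0,0,0,-1],[0,0,0,0,0,0,-1],[0,0,0,0,0,0,-1]]
  ],
  "force": 110
}}

```text
time: 11.92
tool_pos: [0.4101, -0.2985, 0.1231]
tcp_rot: [2.393, 2.033, 0.0]
wrist_force: [-2.6, 0.5, 2.2]
width: 0.104
grip_force: 107.9
```

>>> {"name": "jog_arm", "arguments": {
  "increments": [
    [[0,0,0,0,0,0,-1],[0,0,0,0,0,0,-1],[0,0,0,0,0,0,-1],[0,0,0,0,0,0,-1],[0,0,0,0,0,0,-1]]
  ]
}}

```text
time: 12.33
tool_pos: [0.4101, -0.2986, 0.123]
tcp_rot: [2.393, 2.033, 0.0]
wrist_force: [-1.1, -0.1, 5.9]
width: 0.102
grip_force: 108.0
```

>>> {"name": "jog_arm", "arguments": {
  "increments": [
    [[0,0,0,0,0,0,-1],[0,0,0,0,0,0,-1],[0,0,0,0,0,0,-1],[0,0,0,0,0,0,-1],[0,0,0,0,0,0,-1]]
  ]
}}

```text
time: 12.75
tool_pos: [0.4101, -0.2985, 0.1231]
tcp_rot: [2.393, 2.033, 0.0]
wrist_force: [-2.1, 1.0, 5.7]
width: 0.107
grip_force: 108.0
```

Run:
```python
from h import *
s=read_state(); print(s["tool_pos"],s["wrist_force"],s["torque"],s["width"],s["grip_force"],s["q"])
```

```text
[ 0.41008599 -0.29854297  0.12305377] [-2.13753466  1.0248085   5.72836585] [0.12227707 0.44405878 0.09151956] 0.10688484376211602 108.02669405937195 [-6.78252829e-01  1.36812955e-01  2.12255077e+00 -3.05547107e-04
  8.80404497e-01 -5.15768277e-01]
```

>>> {"name": "jog_arm", "arguments": {
  "increments": [
    [[0,0,-0.2,0,0,0,-1],[0,0,-0.5,0,0,0,-1],[0,0,-0.7,0,0,0,-1],[0,0,-0.7,0,0,0,-1],[0,0,-0.7,0,0,0,-1]]
  ]
}}

```text
time: 13.17
tool_pos: [0.4084, -0.297, 0.2052]
tcp_rot: [-2.392, -2.032, 0.001]
wrist_force: [0.2, 0.9, -5.8]
width: 0.102
grip_force: 107.7
```

>>> {"name": "jog_arm", "arguments": {
  "increments": [
    [[0,0,-0.3,0,0,-0.2,-1],[0,0,0,0,0,-0.4,-1],[0,0,0,0,0,-0.6,-1],[0,0,0,0,0,-0.8,-1],[0,0,0,0,0,-0.8,-1]]
  ]
}}

```text
time: 13.58
tool_pos: [0.4087, -0.2973, 0.2134]
tcp_rot: [-2.064, -2.365, 0.0]
wrist_force: [0.0, 1.3, -5.2]
width: 0.097
grip_force: 107.5
```

>>> {"name": "jog_arm", "arguments": {
  "increments": [
    [[0,0,0,0,0,-0.8,-1],[0,0,0,0,0,-0.8,-1],[0,0,0,0,0,-0.8,-1],[0,0,0,0,0,-0.8,-1],[0,0,0,0,0,-0.8,-1]]
  ]
}}

```text
time: 14.0
tool_pos: [0.4087, -0.2974, 0.2132]
tcp_rot: [-1.527, -2.743, -0.0]
wrist_force: [0.2, -0.2, -5.6]
width: 0.102
grip_force: 107.6
```

>>> {"name": "jog_arm", "arguments": {
  "increments": [
    [[0,0,0,0,0,-0.8,-1],[0,0,0,0,0,-0.7,-1],[0,0,0,0,0,-0.5,-1],[0,0,0,0,0,-0.2,-1],[0,0,0,0,0,0,-1]]
  ]
}}

```text
time: 14.42
tool_pos: [0.409, -0.2976, 0.2136]
tcp_rot: [-1.209, -2.898, -0.0]
wrist_force: [0.1, 0.4, -5.5]
width: 0.105
grip_force: 107.6
```

Run:
```python
from h import *
s=read_state(); print(s["tool_pos"],s["wrist_force"],s["torque"],s["width"],s["grip_force"])
go((484,-144,216),134.5)
```

```text
[ 0.40900468 -0.29759297  0.21357251] [ 0.0566598   0.40577575 -5.45610465] [-0.2798925   0.3013291  -0.01548512] 0.10525447189438847 107.55499362945557
shift [ 1.88  5.38 -0.08] turn [-0.   -0.02  0.04]  after-turn shift [ 1.9   5.37 -0.08]
```

>>> {"name": "jog_arm", "arguments": {
  "increments": [
    [[0.3,0.3,0,0,0,0,-1],[0.4,0.6,0,0,0,0,-1],[0.4,0.9,0,0,0,0,-1],[0.4,0.9,0,0,0,0,-1],[0.4,0.9,0,0,0,0,-1]]
  ]
}}

```text
time: 14.83
tool_pos: [0.446, -0.1798, 0.2143]
tcp_rot: [-1.213, -2.897, -0.001]
wrist_force: [0.1, 1.1, -4.5]
width: 0.102
grip_force: 107.7
```

>>> {"name": "jog_arm", "arguments": {
  "increments": [
    [[0,0.9,0,0,0,0,-1],[0,0.6,0,0,0,0,-1],[0,0.3,0,0,0,0,-1],[0,0,0,0,0,0,-1],[0,0,0,0,0,0,-1]]
  ]
}}

```text
time: 15.25
tool_pos: [0.4842, -0.1432, 0.2142]
tcp_rot: [-1.208, -2.899, 0.001]
wrist_force: [-0.2, -0.0, -4.4]
width: 0.104
grip_force: 108.1
```

Run:
```python
from h import *
T=pose(); p,d=viewer.read_camera("wrist"); cv2.imwrite("pics/w4.png",p); np.save("w4.npy",d);np.save("w4T.npy",T)
pt,dt=viewer.read_camera("top"); cv2.imwrite("pics/top1.png",pt); np.save("top1.npy",dt)
ps,ds=viewer.read_camera("scene"); cv2.imwrite("pics/scene1.png",ps); np.save("scene1.npy",ds)
print(T[:3,3],T[:3,:3].round(4).tolist())
c=ps[205:425,230:480]; cv2.imwrite("pics/cmb.png",np.hstack([cv2.resize(p,(400,300)),cv2.resize(c,(341,300),interpolation=2)]))
```

```text
[ 0.48419921 -0.14321939  0.2142247 ] [[-0.7041, 0.7101, -0.0015], [0.7101, 0.7041, -0.0001], [0.0009, -0.0011, -1.0]]
```

View pics/cmb.png

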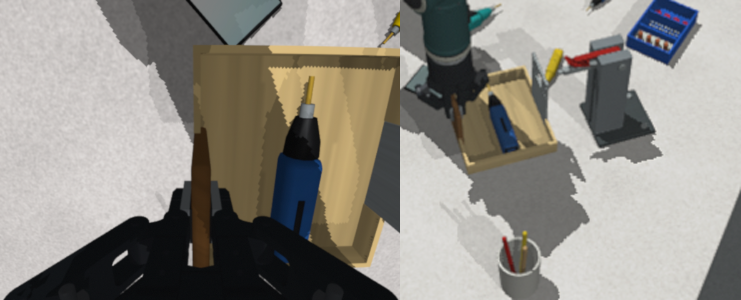

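The tray is held with the tool inside (left: fin at (200,200), tool at (295,190)). The eye plate faces the peg (right: plate at (540,85), peg tip at (565,70)). Now measure plate versus peg.

Run:
```python
from h import *
yaw=np.radians(44.5); F=np.array([.6692,.0385]); ex=np.array([np.cos(yaw),np.sin(yaw)]); ey=np.array([-ex[1],ex[0]])
def S(C): q=C[...,:2]-F; return np.stack([q@ex,q@ey,C[...,2]],-1)*1000
T=np.load("w4T.npy")
st=lambda P: (P.mean(0).round(1),P.min(0).round(0),P.max(0).round(0),len(P))
for n in("top","scene","wrist"):
    im=cv2.imread(f"pics/{dict(top='top1',scene='scene1',wrist='w4')[n]}.png"); d=np.load(dict(top='top1',scene='scene1',wrist='w4')[n]+".npy")
    C=S(cloud(n,d,T)); ok=d>0; x,y,z=C[...,0],C[...,1],C[...,2]
    hsv=cv2.cvtColor(im,cv2.COLOR_BGR2HSV); red=((hsv[...,0]<8)|(hsv[...,0]>172))&(hsv[...,1]>150)
    box=lambda x0,x1,y0,y1,z0,z1: ok&(x>x0)&(x<x1)&(y>y0)&(y<y1)&(z>z0)&(z<z1)
    print("==",n)
    for nm,m in dict(plate=box(-125,-85,-60,60,150,230)&~red,platetop=box(-125,-85,-60,60,205,225)&~red,peg=box(-80,-45,-25,25,175,205)&~red,flap=box(-70,-5,-30,30,195,240)&red,col=box(-5,70,-45,45,212,230)&~red,rim=box(-290,-115,-105,105,105,135)).items():
        P=C[m]
        if len(P)<15: print(nm,len(P)); continue
        print(nm,*st(P))
        if nm in("platetop","rim"): print("   rect",rect(P/1000)[:3])
        if nm=="rim":
            A=np.c_[P[:,:2],np.ones(len(P))]; k=np.linalg.lstsq(A,P[:,2],rcond=None)[0]; print("   tilt",k.round(4))
        if nm in("peg","flap"):
            k=np.polyfit(P[:,0],P[:,1],1); print("   line y=",k.round(3))
```

```text
== top
plate [-103.7    1.5  196.8] [-106.  -40.  150.] [-100.   40.  219.] 282
platetop [-1.029e+02 -2.000e-01  2.148e+02] [-105.  -40.  206.] [-100.   40.  219.] 151
   rect (array([-102.5,    0. ], dtype=float32), [79.3, 5.3], -89.9)
peg [-58.    1.4 194.5] [-69.  -5. 186.] [-46.   7. 200.] 67
   line y= [ 0.159 10.647]
flap [-29.6   1.5 215.5] [-54.  -9. 203.] [ -5.  11. 223.] 255
   line y= [-0.006  1.359]
col [ 29.1   1.3 220.3] [ -4. -30. 212.] [ 60.  31. 226.] 891
rim [-186.    -3.6  121.5] [-265.  -96.  105.] [-115.   95.  135.] 1567
   rect (array([-190. ,   -0.8], dtype=float32), [190.9, 150.2], -89.74)
   tilt [-1.290000e-02 -2.440000e-02  1.190448e+02]
== scene
plate [-106.6   -1.9  188.2] [-109.  -41.  150.] [-102.   43.  221.] 262
platetop [-105.9   -1.6  213.3] [-109.  -40.  205.] [-102.   43.  221.] 85
   rect (array([-105.4,    1.6], dtype=float32), [83.4, 6.4], -89.85)
peg [-56.9   0.5 193.1] [-72.  -6. 182.] [-45.  10. 200.] 61
   line y= [-0.086 -4.397]
flap [-29.4  -1.8 212. ] [-55. -10. 196.] [ -5.   8. 222.] 118
   line y= [ 0.015 -1.322]
col [ 27.   -0.9 219. ] [ -3. -34. 212.] [ 58.  35. 226.] 429
rim [-189.3  -35.8  118.9] [-267.  -99.  105.] [-115.  100.  133.] 1048
   rect (array([-191.1,    0.5], dtype=float32), [151.6, 198.9], -0.09)
   tilt [-4.100000e-03  7.900000e-03  1.184349e+02]
== wrist
plate 0
platetop 0
peg 0
flap 0
col 0
rim [-192.4   30.1  121. ] [-265.  -93.  105.] [-115.   97.  135.] 19657
   rect (array([-190.1,    1.8], dtype=float32), [190.4, 149.4], -89.73)
   tilt [-1.100000e-02 -3.070000e-02  1.198075e+02]
```

The plate is laterally within ~1 mm of the peg, level, and the eye is ~13 mm above the seat. Lower 4 mm and slide in.

>>> {"name": "jog_arm", "arguments": {
  "increments": [
    [[0.02,0,0.13,0,0,0,-1],[0,0.2,0,0,0,0,-1],[0,0.3,0,0,0,0,-1],[0,0.3,0,0,0,0,-1],[0,0.3,0,0,0,0,-1]]
  ]
}}

```text
time: 15.82
tool_pos: [0.5086, -0.1194, 0.2108]
tcp_rot: [1.21, 2.899, 0.001]
wrist_force: [0.0, -1.1, -4.2]
width: 0.101
grip_force: 107.8
```

>>> {"name": "jog_arm", "arguments": {
  "increments": [
    [[0,0.2,0,0,0,0,-1],[0,0.2,0,0,0,0,-1],[0,0.2,0,0,0,0,-1],[0,0.2,0,0,0,0,-1],[0,0.2,0,0,0,0,-1]]
  ]
}}

```text
time: 16.23
tool_pos: [0.5293, -0.0983, 0.2104]
tcp_rot: [-1.209, -2.899, 0.0]
wrist_force: [-1.0, -0.4, -5.0]
width: 0.103
grip_force: 108.1
```

Run:
```python
from h import *
T=pose(); print(T[:3,3],read_state()["wrist_force"],read_state()["torque"])
p,d=viewer.read_camera("scene"); pt,_=viewer.read_camera("top")
cv2.imwrite("pics/c2.png",np.hstack([cv2.resize(p[205:345,310:440],None,fx=3,fy=3,interpolation=2),cv2.resize(pt[105:245,255:385],None,fx=3,fy=3,interpolation=2)]))
```

```text
[ 0.52928957 -0.09833007  0.2104401 ] [-1.04727874 -0.41818157 -5.017544  ] [-0.25000016  0.40523024 -0.02686286]
```

View pics/c2.png

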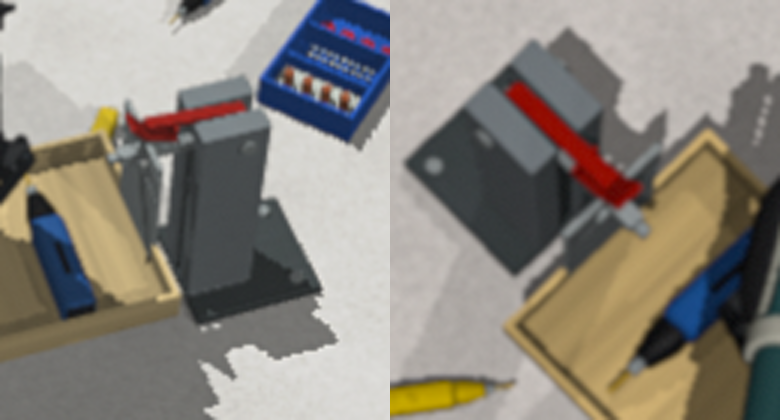

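The peg tip has come through the eye (right, (635,228)), with the flap resting above the plate. Keep sliding.

>>> {"name": "jog_arm", "arguments": {
  "increments": [
    [[0,0.18,0,0,0,0,-1],[0,0.18,0,0,0,0,-1],[0,0.18,0,0,0,0,-1],[0,0.18,0,0,0,0,-1],[0,0.18,0,0,0,0,-1]]
  ]
}}

```text
time: 16.75
tool_pos: [0.5486, -0.0795, 0.2107]
tcp_rot: [1.21, 2.899, 0.0]
wrist_force: [-0.6, 0.2, -5.5]
width: 0.101
grip_force: 108.1
```

>>> {"name": "jog_arm", "arguments": {
  "increments": [
    [[0,0.1,0,0,0,0,-1],[0,0.07,0,0,0,0,-1],[0,0,0,0,0,0,-1],[0,0,0,0,0,0,-1],[0,0,0,0,0,0,-1]]
  ]
}}

```text
time: 17.17
tool_pos: [0.5517, -0.0763, 0.2106]
tcp_rot: [-1.21, -2.899, 0.0]
wrist_force: [-0.4, -0.4, -5.1]
width: 0.104
grip_force: 108.2
```

```bash
cat >> h.py <<'E'
def report():
    s=read_state(); yaw=np.radians(44.5); ex=np.array([np.cos(yaw),np.sin(yaw)]); ey=np.array([-ex[1],ex[0]]); q=s["tool_pos"][:2]-[.6692,.0385]
    f=s["wrist_force"]; print("eye x",(q@ex*1000+157.5).round(1),"y",(q@ey*1000).round(1),"eye dz",(s["tool_pos"][2]-.1231)*1000-78,"F",(f[:2]@ex).round(1),(f[:2]@ey).round(1),f[2].round(1),s["torque"],"t",s["time"])
E
python3 -c "
from h import *
report()"
```

```text
eye x -6.7 y 0.5 eye dz 9.450716453074577 F -0.5 0.0 -5.1 [-0.32518795  0.35459712  0.00455659] t 17.1667
```

>>> {"name": "jog_arm", "arguments": {
  "increments": [
    [[0,0.07,0,0,0,0,-1],[0,0,0,0,0,0,-1],[0,0,0,0,0,0,-1],[0,0,0,0,0,0,-1],[0,0,0,0,0,0,-1]]
  ]
}}

```text
time: 17.58
tool_pos: [0.5534, -0.0748, 0.2107]
tcp_rot: [1.21, 2.899, 0.0]
wrist_force: [-0.3, -0.4, -5.8]
width: 0.1
grip_force: 108.2
```

>>> {"name": "jog_arm", "arguments": {
  "increments": [
    [[0,0.05,0,0,0,0,-1],[0,0,0,0,0,0,-1],[0,0,0,0,0,0,-1],[0,0,0,0,0,0,-1],[0,0,0,0,0,0,-1]]
  ]
}}

```text
time: 18.0
tool_pos: [0.5545, -0.0737, 0.2107]
tcp_rot: [1.21, 2.899, 0.0]
wrist_force: [0.4, 0.2, -6.1]
width: 0.099
grip_force: 108.2
```

```bash
python3 -c "
from h import *
report()
p,d=viewer.read_camera('scene'); pt,_=viewer.read_camera('top')
cv2.imwrite('pics/c3.png',np.hstack([cv2.resize(p[205:345,310:440],None,fx=3,fy=3,interpolation=2),cv2.resize(pt[105:245,255:385],None,fx=3,fy=3,interpolation=2)]))
for n,im in(('scene',p),('top',pt)):
    hsv=cv2.cvtColor(im,cv2.COLOR_BGR2HSV); o=cv2.imread(f'pics/{n}0.png'); ho=cv2.cvtColor(o,cv2.COLOR_BGR2HSV)
    w=(slice(225,270),slice(340,410)) if n=='scene' else (slice(120,200),slice(280,350))
    for h in(ho,hsv):
        m=((h[...,0]<8)|(h[...,0]>172))&(h[...,1]>150); v,u=np.nonzero(m[w]); print(n,len(u),u.min(),u.max(),v.min(),v.max(),u.mean().round(2),v.mean().round(2))
"
```

```text
eye x -2.9 y 0.4 eye dz 9.562253427354563 F 0.4 -0.2 -6.1 [-0.3424596   0.31736615 -0.07393872] t 18.0
scene 181 11 50 14 28 28.42 21.52
scene 186 12 50 14 28 27.86 21.49
top 441 14 57 13 56 36.96 35.97
top 456 14 58 13 55 37.52 36.09
```

View pics/c3.png

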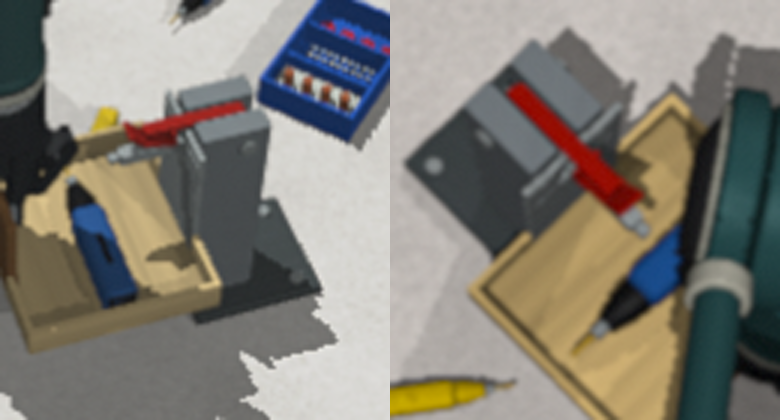

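The plate is nearly at the face (right, plate line (530,185)–(620,110)), and no push force shows yet. A little further.

>>> {"name": "jog_arm", "arguments": {
  "increments": [
    [[0,0.06,0,0,0,0,-1],[0,0,0,0,0,0,-1],[0,0,0,0,0,0,-1],[0,0,0,0,0,0,-1],[0,0,0,0,0,0,-1]]
  ]
}}

```text
time: 18.52
tool_pos: [0.555, -0.0728, 0.2103]
tcp_rot: [-1.21, -2.898, 0.002]
wrist_force: [-4.5, -3.6, -6.4]
width: 0.1
grip_force: 108.3
```

>>> {"name": "jog_arm", "arguments": {
  "increments": [
    [[0,0.06,0,0,0,0,-1],[0,0,0,0,0,0,-1],[0,0,0,0,0,0,-1],[0,0,0,0,0,0,-1],[0,0,0,0,0,0,-1]]
  ]
}}

```text
time: 18.93
tool_pos: [0.5551, -0.0724, 0.2099]
tcp_rot: [-1.209, -2.896, 0.005]
wrist_force: [-7.7, -6.1, -4.0]
width: 0.103
grip_force: 108.7
```

```bash
python3 -c "
from h import *
report()"
```

```text
eye x -1.6 y 0.8 eye dz 8.79293154704969 F -9.7 1.1 -4.0 [-0.9835448   1.04122333 -0.11497515] t 18.9333
```

Against the face (−10 N). Ease off slightly and lower into the notch.

>>> {"name": "jog_arm", "arguments": {
  "increments": [
    [[0,-0.05,0,0,0,0,-1],[0,0,0.08,0,0,0,-1],[0,0,0.08,0,0,0,-1],[0,0,0.08,0,0,0,-1],[0,0,0,0,0,0,-1]]
  ]
}}

```text
time: 19.35
tool_pos: [0.5556, -0.0731, 0.2038]
tcp_rot: [1.211, 2.899, -0.002]
wrist_force: [-5.3, -4.8, -3.6]
width: 0.103
grip_force: 108.9
```

>>> {"name": "jog_arm", "arguments": {
  "increments": [
    [[0,0,0.04,0,0,0,-1],[0,0,0,0,0,0,-1],[0,0,0,0,0,0,-1],[0,0,0,0,0,0,-1],[0,0,0,0,0,0,-1]]
  ]
}}

```text
time: 19.77
tool_pos: [0.5557, -0.0731, 0.2029]
tcp_rot: [1.21, 2.899, -0.002]
wrist_force: [-6.1, -6.0, -1.5]
width: 0.106
grip_force: 109.1
```

```bash
python3 -c "
from h import *
report()"
```

```text
eye x -1.7 y -0.1 eye dz 1.7725725386094098 F -8.6 0.1 -1.5 [-0.78177699  0.67888227 -0.12939954] t 19.7667
```

>>> {"name": "jog_arm", "arguments": {
  "increments": [
    [[0,-0.03,0.05,0,0,0,-1],[0,0,0.04,0,0,0,-1],[0,0,0,0,0,0,-1],[0,0,0,0,0,0,-1],[0,0,0,0,0,0,-1]]
  ]
}}

```text
time: 20.18
tool_pos: [0.5557, -0.0736, 0.2007]
tcp_rot: [1.21, 2.898, -0.001]
wrist_force: [-4.3, -4.4, 0.7]
width: 0.101
grip_force: 109.4
```

```bash
python3 -c "
from h import *
report()
p,d=viewer.read_camera('scene'); pt,_=viewer.read_camera('top')
cv2.imwrite('pics/c4.png',np.hstack([cv2.resize(p[205:345,310:440],None,fx=3,fy=3,interpolation=2),cv2.resize(pt[105:245,255:385],None,fx=3,fy=3,interpolation=2)]))
"
```

```text
eye x -2.0 y -0.4 eye dz -0.37611891796079533 F -6.2 -0.1 0.7 [-0.6016062   0.61266872 -0.10335757] t 20.1833
```

View pics/c4.png

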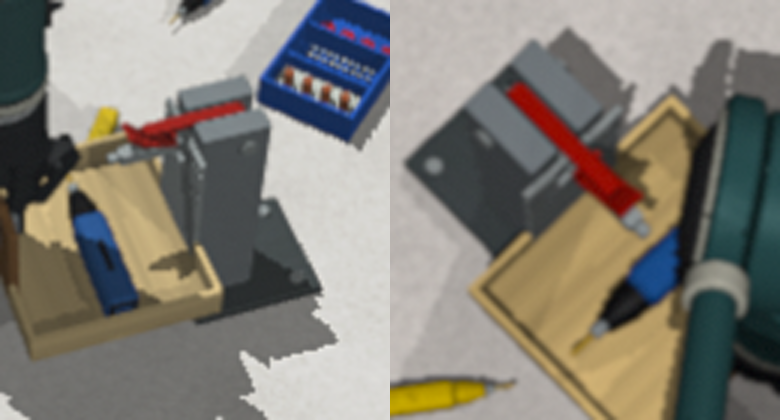

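Seated, and the flap looks down: its free end is at the same place as before. Lower a hair, then release.

>>> {"name": "jog_arm", "arguments": {
  "increments": [
    [[0,-0.02,0.04,0,0,0,-1],[0,0,0,0,0,0,-1],[0,0,0,0,0,0,-1],[0,0,0,0,0,0,-1],[0,0,0,0,0,0,-1]]
  ],
  "force": 20
}}

```text
time: 20.7
tool_pos: [0.5556, -0.0739, 0.2002]
tcp_rot: [1.209, 2.897, 0.0]
wrist_force: [-6.3, -4.6, 3.1]
width: 0.101
grip_force: 109.8
```

>>> {"name": "jog_arm", "arguments": {
  "increments": [
    [[0,0,0,0,0,0,-0.7],[0,0,0,0,0,0,-0.6],[0,0,0,0,0,0,-0.4],[0,0,0,0,0,0,-0.2],[0,0,0,0,0,0,0]]
  ]
}}

```text
time: 21.12
tool_pos: [0.5555, -0.073, 0.1989]
tcp_rot: [1.209, 2.898, 0.001]
wrist_force: [-0.3, 0.8, 0.5]
width: 0.491
grip_force: 0.0
```

```bash
python3 -c "
from h import *
report()
s=read_state(); print(s['width'],s['grip_force'])
T=pose(); p,d=viewer.read_camera('wrist'); C=cloud('wrist',d,T); hsv=cv2.cvtColor(p,cv2.COLOR_BGR2HSV)
q=(C[...,:2]-[.6692,.0385])*1000; e=np.radians(44.5); X=q@[np.cos(e),np.sin(e)]; Y=q@[-np.sin(e),np.cos(e)]; z=C[...,2]*1000
m=(d>0)&(abs(X+84.5)<75)&(abs(Y)<100)&(z>60)&(z<120)
P=np.c_[X[m],Y[m],z[m]]; f=P[(P[:,2]<95)]; A=np.c_[f[:,:2],np.ones(len(f))]; print('floor tilt',np.linalg.lstsq(A,f[:,2],rcond=None)[0].round(4),np.median(f[:,2]))
cv2.imwrite('pics/w5.png',p)
"
```

```text
eye x -1.7 y 0.1 eye dz -2.249800912025762 F 0.3 0.8 0.5 [-0.02047898  0.0452588  -0.00211654] t 21.1167
0.4908236705125418 0.0
floor tilt [ 1.73000e-02 -2.10000e-03  8.42606e+01] 82.55398362630245
```

View pics/w5.png

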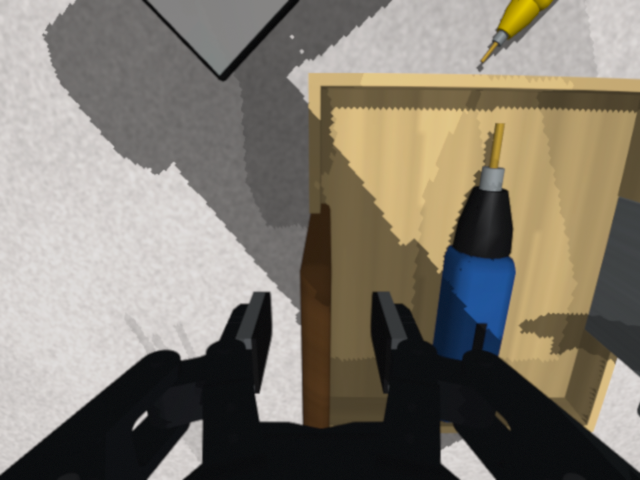

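The tray hangs level (floor 82.5 mm against 83 expected) with the tool inside, and the fin at (316,320) is free between the fingers. Withdraw straight up and check.

>>> {"name": "jog_arm", "arguments": {
  "increments": [
    [[0,0,-0.3,0,0,0,0],[0,0,-0.6,0,0,0,0],[0,0,-0.8,0,0,0,0],[0,0,-0.8,0,0,0,0],[0,0,-0.8,0,0,0,0]]
  ]
}}

```text
time: 21.58
tool_pos: [0.5548, -0.0731, 0.2989]
tcp_rot: [1.21, 2.899, 0.0]
wrist_force: [0.6, 0.8, -0.3]
width: 0.497
grip_force: 0.0
```

>>> {"name": "jog_arm", "arguments": {
  "increments": [
    [[0,-0.9,-0.5,0,0,0,0],[0,-0.9,0,0,0,0,0],[0,-0.9,0,0,0,0,0],[0,0,0,0,0,0,0],[0,0,0,0,0,0,0]]
  ]
}}

```text
time: 22.0
tool_pos: [0.4968, -0.1308, 0.3132]
tcp_rot: [1.213, 2.897, 0.001]
wrist_force: [-0.2, -0.4, -0.4]
width: 0.498
grip_force: 0.0
```

Run:
```python
from h import *
report(); yaw=np.radians(44.5); ex=np.array([np.cos(yaw),np.sin(yaw)]); ey=np.array([-ex[1],ex[0]])
for n in("top","scene"):
    im,d=viewer.read_camera(n); cv2.imwrite(f"pics/{n}2.png",im); old=cv2.imread(f"pics/{n}0.png"); od=np.load(f"{n}0.npy")
    for tag,i,dd in(("before",old,od),("now",im,d)):
        C=cloud(n,dd)*1000; q=C[...,:2]-[669.2,38.5]; x=q@ex; y=q@ey; z=C[...,2]
        h=cv2.cvtColor(i,cv2.COLOR_BGR2HSV); red=((h[...,0]<8)|(h[...,0]>172))&(h[...,1]>150)
        m=(dd>0)&red&(x>-70)&(x<40)&(abs(y)<15)&(z>195)
        a=m&(x<-30); b=m&(x>0); print(n,tag,"flap z free end",z[a].mean().round(2),"rear",z[b].mean().round(2),"minx",x[m].min().round(1))
        if tag=="now":
            m=(dd>0)&~red&(abs(x+4.5)<12)&((abs(y)>31)&(abs(y)<42))&(z>150); print("plate x",x[m].mean().round(1),"n",m.sum(),"top z",z[m].max().round(1))
            m=(dd>0)&(abs(x+84)<70)&(abs(y)<85)&(z>70)&(z<95); print("floor z",np.median(z[m]).round(1))
i=cv2.imread("pics/scene2.png")[205:345,310:440]; t=cv2.imread("pics/top2.png")[105:245,255:385]
cv2.imwrite("pics/c5.png",np.hstack([cv2.resize(k,None,fx=3,fy=3,interpolation=2) for k in(i,t)]))
```

```text
eye x -84.1 y 0.0 eye dz 112.12595547599247 F -0.4 -0.2 -0.4 [ 0.01615772 -0.01396287 -0.05563477] t 22.0
top before flap z free end 215.93 rear 217.78 minx -53.8
top now flap z free end 215.73 rear 217.68 minx -54.6
plate x -5.8 n 85 top z 205.9
floor z 82.1
scene before flap z free end 212.45 rear 217.38 minx -55.0
scene now flap z free end 213.1 rear 216.52 minx -55.1
plate x -7.0 n 60 top z 218.8
floor z 81.5
```

View pics/c5.png

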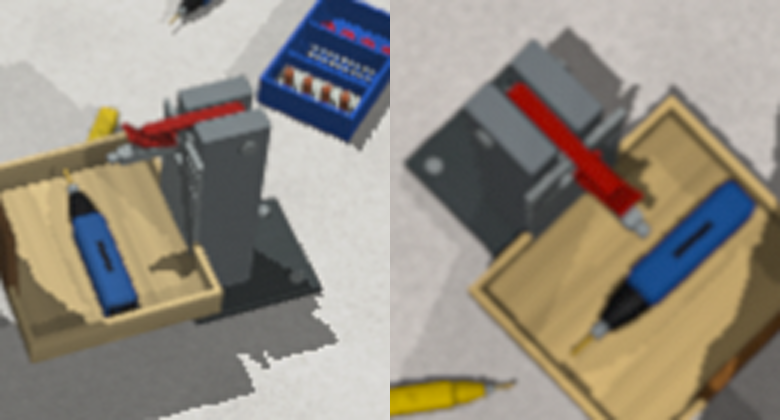

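The flap is as it was before (shut), the plate is home behind the nose, and the tool lies in the tray. Hand in.

```bash
python3 -c "
from workcell import bot
print(bot.finish_job())"
```

```text
the job is handed in; nothing more can be done
None
```

I've handed the job in: the blue rotary tool lies in the tray, and the tray hangs level in the peg's notch with the flap shut behind the eye, by my last camera check; no verdict came back.

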